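# Press the cork backs onto zellige coasters in a bench shuttle press

## Task

Lay the octagonal tile coasters from the bench flat on the press's sliding bed, one to a bay, and slide the bed all the way in under the tilted platen. Push the platen down against its spring until it lies level on the coasters, keep it down for three seconds so that the cork bonds, then let it rise and pull the bed all the way out again. Move the coasters into the shallow wooden tray, flat and side by side, and leave the other things on the bench where they are.

Things in the scene. Friction and masses are not known exactly. Their poses are not given: they have to be found in the camera images.
- coaster1: octagonal tile coaster, cork-backed, 56 mm across flats (61 over corners), 14 mm thick, 60 g; white glaze with a small blue star, terracotta edge. Origin at mid-thickness (7 mm above what it lies on), z along its axis; flats face along its x and y axes and the diagonals between. Two or three coasters are there; an absent one reads None.
- coaster2: octagonal tile coaster, cork-backed, 56 mm across flats (61 over corners), 14 mm thick, 60 g; white glaze with a small blue star, terracotta edge. Origin at mid-thickness (7 mm above what it lies on), z along its axis; flats face along its x and y axes and the diagonals between. Two or three coasters are there; an absent one reads None.
- coaster3: octagonal tile coaster, cork-backed, 56 mm across flats (61 over corners), 14 mm thick, 60 g; white glaze with a small blue star, terracotta edge. Origin at mid-thickness (7 mm above what it lies on), z along its axis; flats face along its x and y axes and the diagonals between. Two or three coasters are there; an absent one reads None.
- shuttle (a joint): travel of the press's sliding bed along its rails, in m: 0 = fully in, under the platen, against the stop; 0.28 = fully out, clear of the platen. It stays where it is left; friction and drag take 2 to 4 N. Pulling it out moves it along the bed's +y.
- bed (a point): centre of the sliding bed's floor, 40 mm above the bench, moving with the bed; x across, away from the robot, y along the slide, outward. Aluminium, 124 mm (x) by 220 mm (y): three bays side by side along y, each 68 mm wide (y), 116 mm long (x), parted by ribs 4 mm high; lips 3 mm high on the long edges. Coasters belong within 20 mm of the bays' middle in x.
- bay0 (a point): centre of the floor of the bay farthest in (at y = -72 mm from the bed's centre)
- bay1 (a point): centre of the floor of the middle bay
- bay2 (a point): centre of the floor of the outermost bay (at y = +72 mm), next to the knob
- shuttle_knob (a point): top centre of the bed's upright black handle post: 24 mm diameter, 58 mm tall, at the outer end of the bed, 180 mm from the bed's centre along y; moves with the bed. Its top is about 98 mm above the bench. With the bed fully in it stands 65 mm outside the platen's edge.
- platen (a joint): tilt of the platen about its rear hinge, rad: 0 = level, its rubber underside lying on the coasters on the bed; 0.70 = upper stop, where its spring holds it when let go (with no coasters under it it would go on down to -0.03). Held level it pushes back with about 9 N at its bar (3 N near the top); 15 N is plenty. Damped: takes about 1 s to rise.
- platen_bar (a point): middle of the upper face of the platen's black push bar, moving with the platen: 30 mm deep, 170 mm long (parallel to the hinge), 18 mm thick, on two arms 62 mm to each side of its middle. It lies 250 mm in front of (robot side of) the hinge axis and 29 mm above it when level, 99 mm above the bench; about 250 mm above the bench when up.
- platen_hinge (a point): middle of the platen's hinge axis, 70 mm above the bench, at the back of the press; y is the hinge axis (parallel to the slide), x points to the back, away from the bar (tilting with the platen). The platen plate is 140 mm deep, 230 mm wide, and covers the bed when that is fully in.
- tray_in (a point): centre of the inner floor of the shallow open wooden tray, 6 mm above the bench; inside 238 mm (its x) by 123 mm (its y), walls 6 mm thick, rims 18 mm above this floor. The tray is fixed to the bench.
- hammer: bystander: hammer 240 mm long lying on the bench; origin at the middle of its underside; not part of the job
- brush: bystander: brush 170 mm long lying on the bench; origin at the middle of its underside; not part of the job
- blank_tile: bystander: plain square tile 100 x 100 x 12 mm, lying flat; origin at the middle of its underside; not part of the job
- bowl: bystander: white bowl, 120 mm across, 50 mm high; origin at the middle of its underside; not part of the job
- glue_jar: bystander: glue jar, 64 mm diameter, 90 mm high; origin at the middle of its underside; not part of the job
- offcut1: bystander: small square tile offcut 30 x 30 x 12 mm; origin at the middle of its underside; not part of the job
- offcut2: bystander: small oblong tile offcut 45 x 18 x 12 mm; origin at the middle of its underside; not part of the job
Things that resemble listed ones, but are neither listed nor needed, are in the scene too. Leave any turquoise look-alike of the coaster2 alone.

How it is judged:
By the outcome, as a careful person would: the job done as asked, in the order asked, and still so for the second after the job is handed in, with the robot touching nothing.
Of coaster1, coaster2, coaster3 only 2 to 3 are there at a start; the rules pass over those that are not, and their reading is None.
At some moment in a run one of coaster1, coaster2, coaster3 may be knocked a few centimetres aside while the robot is not near it.
Once in a run the grip may slacken for a moment while it holds something.
It also fails if it takes over 210 s, if anything falls off the work surface, if the arm or the gripper's body presses on something with over 40 N, if the wrist force passes 120 N, or if a joint passes its speed limit or range.

## Robot

A 6-joint arm with a two-finger parallel gripper is mounted at the origin on the work surface. World frame = base frame: x ahead of the robot, y to its left, z up, the work surface at z = 0. Lengths are in mm, angles in rad, forces in N, time in s.
With the tool pointing down it reaches from about 250 to 775 mm from the base axis. Payload 4 kg.
Tool frame: the origin (TCP) lies where the fingers leave the gripper's body, on its centre line; the fingertips stand 97 mm ahead of it and the grasp point (between the pads) lies r.pinch_z ahead of it (r.pinch_z is the distance from the TCP to the grasp point, in mm); z points along the fingers, y is the direction in which the jaws open and shut (so a half turn about z gives the same grasp; the last joint's range is limited). The gripper opens to 94 mm and grips with 3 to 60 N. Pads are 16 mm wide; open, the fingers measure 119 mm over their backs; the gripper's body (75 mm by 177 mm) begins 78 mm behind the grasp point.
Start: joints at [1.078, 0.087, 1.371, -0, 1.684, -0.103], TCP at [209.009, 508.749, 302.706] pointing down, gripper open.
Joint ranges: [-3.1, 3.1], [-0.76, 2.03], [0.27, 2.55], [-1.08, 4.22], [0.17, 2.65], [-2.57, 2.57]. Speed limits (rad/s): [2.79, 2.79, 3.14, 3.14, 3.14, 3.14].

## Interface

Orientations are given as a unit quaternion [w, x, y, z].
In Python, from cell import r gives the robot as it stands. The module is installed in compiled form; this text tells all that it offers.
- The arm moves only by the tool arm_command, never from a script. Its argument "deltas" is a list that holds one entry, the list of rows, each a list of 7 numbers: the finger opening in cm, from 0 to 9.4, then the shift along the world's x, y, z in cm, then the turn, a rotation vector about the world's x, y, z in degrees. In form: [[[fingers, dx, dy, dz, ax, ay, az], ...]]. A call has 1 to 20 rows; each row is the pose to reach, as a shift and turn from the pose commanded when the call began; what a row does not reach only later rows make up. A row lasts 1/10 s, in which the tool goes at most 50 mm and 8.59 degrees, less where a joint would pass 70% of its speed; a pose out of reach is approached as far as the arm can. A call with a gripper value outside its range is refused whole. The fingers move at their own pace and stop on an object; "squeeze" is the grip in N (left out, the last holds). Time passes only in rows, so rows that repeat a pose let the fingers close. It gives the time, the measured TCP pose, the force and the opening at its end, in the units of the state.
- r.get_obs(): the state, without advancing time (a new reading comes with each control period).
- r.capture(name): name is "side" or "top"; returns a dict with "pixels" (480x640x3 uint8, blue, green, red), "fovy" (degrees; the focal length in pixels is half the picture's height over the tangent of half this angle, whatever the lens; pixels are square), "cx", "cy" (the principal point, pixels), "rvec" (rotation vector, rad) and "tvec" (3), from world to camera coordinates, as OpenCV has them. Camera axes: x right, y down, z forward; pixel columns grow to the right and rows downward; lengths in mm; the calibration is good to about 2 mm. A picture is of the moment at which its call begins. There is no depth.
- r.job_done(): hands the job in, once; it reports no verdict.
The state is a dict: "t": time; "joints": joint angles; "dq": joint speeds; "joint_torque": joint torques, N m; "tool_pos": TCP position; "tcp_rot": TCP orientation; "contact_force": force on the tool from outside, world axes, zero at the start; "ft_torque": the same for the moment, N m; "finger_gap": finger opening in mm.
Only numpy, scipy, OpenCV 4.12 (cv2) and the standard library are available. Lean on these libraries where they do the work, as an engineer would, in place of code of your own. Each camera call takes 0.05 s, during which the arm holds its last target. There are 200 camera calls.

## Working session

There is one attempt and no reset: what is moved stays moved. The work goes in short steps, Python scripts to look and compute and a tool call to move; the robot and the scene stay as the last step left them, time stands still between calls to the robot, and variables do not carry over. Pictures are saved under pics/ and viewed, about 12 in all and at most 16, crops included, and the job is handed in when it is done.

Besides the shell and the picture viewer there is one more tool, called after "Call:" as name(argument=value, ...) on one line, values as JSON. arm_command: Moves the arm, as the interface text tells. Its arguments: {"type":"object","properties":{"deltas":{"type":"array","items":{"type":"array","items":{"type":"array","items":{"type":"number"}}}},"squeeze":{"type":"number"}},"required":["deltas"]}

```bash
mkdir -p pics
cat > h.py <<'E'
import numpy as np, cv2
from cell import r
def cap(n,f=None):
    c=r.capture(n)
    if f: cv2.imwrite('pics/'+f,c['pixels'])
    return c
def K(c):
    f=240/np.tan(np.radians(c['fovy'])/2); return np.array([[f,0,c['cx']],[0,f,c['cy']],[0,0,1.]])
def back(c,uv,z):
    R=cv2.Rodrigues(np.array(c['rvec'],float))[0]; t=np.array(c['tvec'],float).reshape(3)
    C=-R.T@t; out=[]
    for u,v in np.atleast_2d(uv):
        d=R.T@np.linalg.inv(K(c))@np.array([u,v,1.]); out.append(C+d*(z-C[2])/d[2])
    return np.round(np.array(out),1)
def proj(c,P):
    return np.round(cv2.projectPoints(np.array(P,float).reshape(-1,3),np.array(c['rvec'],float),np.array(c['tvec'],float),K(c),None)[0].reshape(-1,2),1)
E
python3 - <<'E'
from h import *
for n in('top','side'):
    c=cap(n,n+'1.png'); print(n,c['fovy'],c['cx'],c['cy'],c['rvec'],c['tvec'])
    R=cv2.Rodrigues(np.array(c['rvec'],float))[0]; print(-R.T@np.array(c['tvec'],float).reshape(3))
print(r.get_obs(),r.pinch_z)
E
```

```text
top 51.504837303951625 332.0339432996872 244.36645388496243 [ 2.11885113 -2.17149134  0.15542896] [  10.43121341  569.72052972 1043.61384222]
[ 412.30552196   -2.7053379  1115.265431  ]
side 52.838460599513496 320.0201258171313 229.2990215899364 [ 2.38988356 -0.47222961  0.20225129] [-506.83373815  195.69588474 1201.45646209]
[ 201.48074138 -779.09938135 1044.54995695]
{'t': 0.1, 'joints': array([ 1.07789750e+00,  8.78997718e-02,  1.37208339e+00, -8.48365050e-06,
        1.68362307e+00, -1.03095032e-01]), 'dq': array([-0.00036731, -0.00204934, -0.00370872, -0.00071767,  0.00206632,
       -0.00198365]), 'joint_torque': array([ 2.23698655e-03, -3.41251981e+01, -3.03302014e+01,  7.19144172e-02,
        3.04572552e-02, -1.11725060e-04]), 'tool_pos': array([208.86383483, 508.47190172, 301.62084495]), 'tcp_rot': array([-2.91569058e-04,  1.93670658e-01,  9.81066085e-01, -9.63651689e-04]), 'contact_force': array([ 0.01592246,  0.66478586, -1.02862946]), 'ft_torque': array([-0.01202689, -0.04465373,  0.05121658]), 'finger_gap': 94.01314927296691} 78.39999999999999
```

View pics/top1.png

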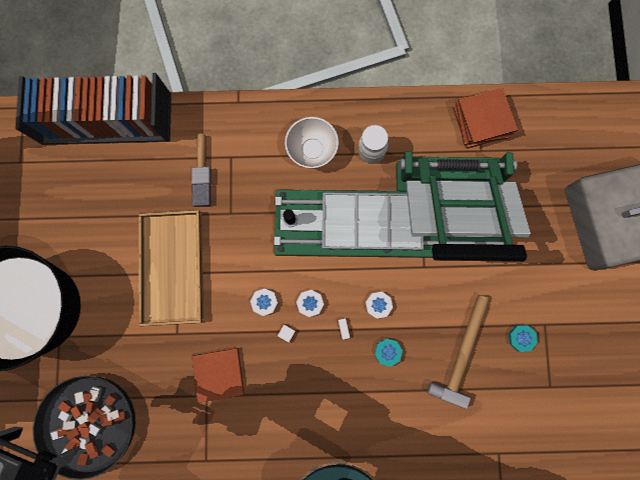

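View pics/side1.png

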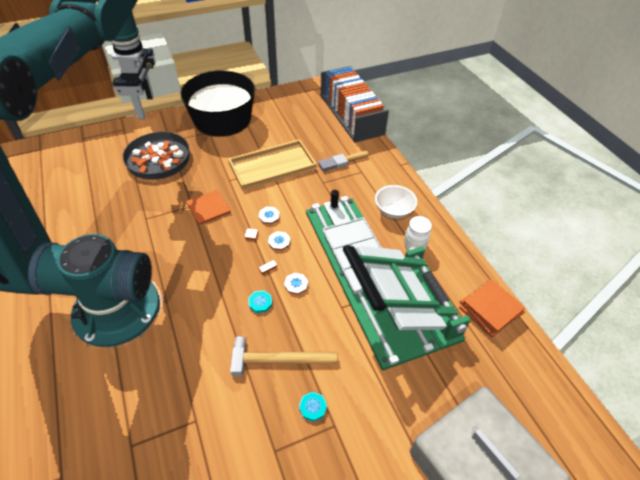

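The top view shows white coasters at about (264,302), (310,303) and (379,305), with turquoise look-alikes at (389,352) and (523,338). The knob top is at (289,216), the tray's centre is around (171,268) and the bar is at (479,252).

Run:
```python
from h import *
c=cap('top'); p=c['pixels']
cv2.imwrite('pics/t2.png',cv2.resize(p[145:345,240:440],None,fx=4,fy=4,interpolation=cv2.INTER_CUBIC)[:600])
cv2.imwrite('pics/t3.png',cv2.resize(p[200:350,240:440],None,fx=4,fy=4,interpolation=cv2.INTER_CUBIC))
print('coasters',back(c,[(264,302),(310,303),(379,305)],14))
print('knob',back(c,[(289,216)],98)); 
print('bar',back(c,[(433,252),(525,252),(479,252)],250))
print('tray',back(c,[(139,214),(202,212),(203,323),(140,326)],24))
print('bed corners',back(c,[(324,193),(322,247),(423,249)],42))
print('jar',back(c,[(374,130)],90),'bowl',back(c,[(312,140)],50), 'brush',back(c,[(201,185)],20))
```

```text
coasters [[ 449.4  149.2   14. ]
 [ 444.7   48.    14. ]
 [ 436.7 -103.5   14. ]]
knob [[623.5  84.7  98. ]]
bar [[ 521.3 -180.   250. ]
 [ 517.4 -341.   250. ]
 [ 519.3 -260.5  250. ]]
tray [[651.8 426.9  24. ]
 [652.8 285.8  24. ]
 [407.  280.3  24. ]
 [403.9 416.8  24. ]]
bed corners [[ 685.1   11.4   42. ]
 [ 564.5   18.4   42. ]
 [ 554.7 -201.2   42. ]]
jar [[ 809.5 -100.    90. ]] bowl [[805.2  35.4  50. ]] brush [[716.3 290.   20. ]]
```

View pics/t3.png

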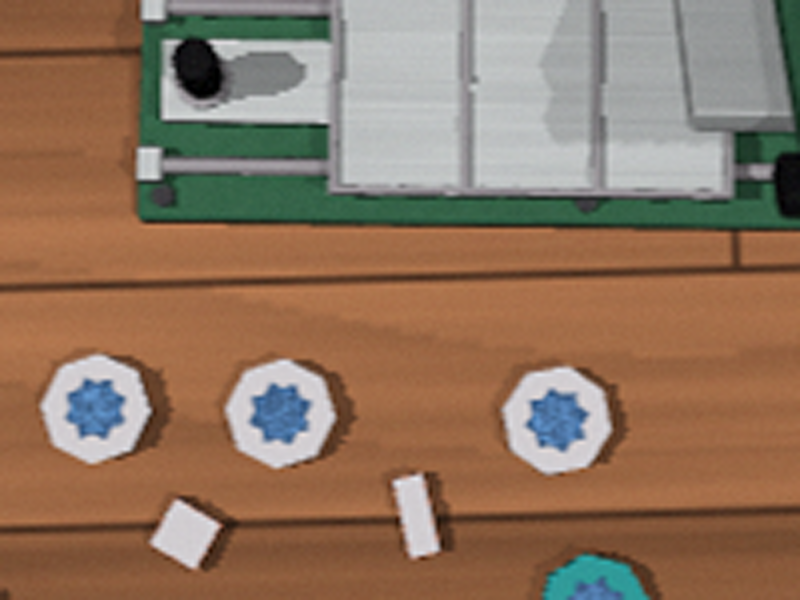

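View pics/t2.png

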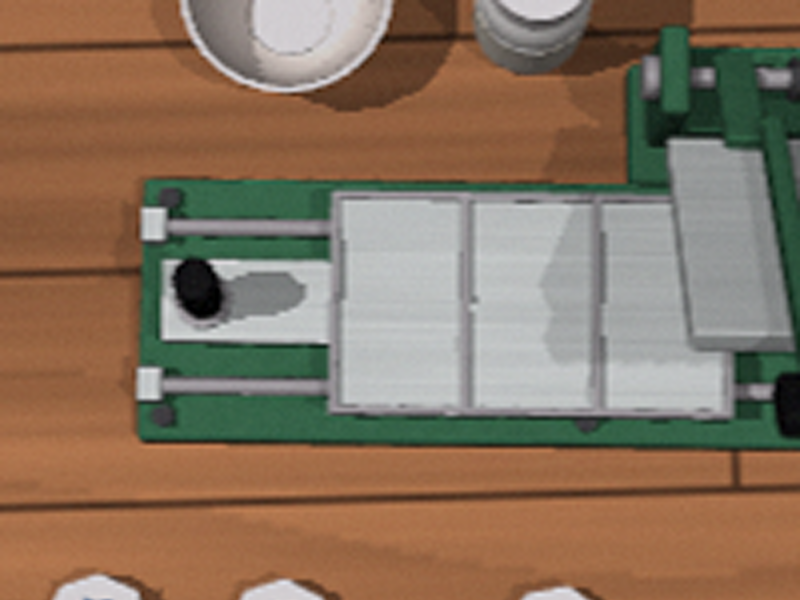

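The bed's centre reads about (620,-94), so it stands partly in and has roughly 115 mm left to travel outward. Next I measure the slide direction and the coasters' centres and flat directions.

```bash
cat >> h.py <<'E'
def coasters(c,z=14,orient=True):
    """blue stars inside white octagons -> centre (world, mm) and flat direction (deg, mod 45)"""
    hsv=cv2.cvtColor(c['pixels'],cv2.COLOR_BGR2HSV); res=[]
    m=cv2.inRange(hsv,(102,80,60),(125,255,255))
    m=cv2.morphologyEx(m,cv2.MORPH_CLOSE,np.ones((3,3)))
    n,l,s,ce=cv2.connectedComponentsWithStats(m)
    w=cv2.inRange(hsv,(0,0,150),(180,60,255))|m
    for i in range(1,n):
        if not(60<s[i,4]<400 and max(s[i,2:4])<26): continue
        x,y=np.round(ce[i]).astype(int)
        ring=[hsv[int(y+11*np.sin(a)),int(x+11*np.cos(a))] for a in np.arange(0,6.28,.4) if 0<=y+11*np.sin(a)<480 and 0<=x+11*np.cos(a)<640]
        if np.median([q[1] for q in ring])>90: continue
        e=[back(c,ce[i],z)[0],s[i,4]]
        if orient:
            b=np.zeros_like(w); b[y-19:y+20,x-19:x+20]=w[y-19:y+20,x-19:x+20]
            k,L,S,CE=cv2.connectedComponentsWithStats(b); j=L[y,x] or 1
            pts=back(c,np.argwhere(L==j)[:,::-1],z)[:,:2]
            A=np.arange(0,180,1.); W=[np.ptp(pts@[np.cos(np.radians(a)),np.sin(np.radians(a))]) for a in A]
            W=np.array(W).reshape(4,45).mean(0); F=np.fft.fft(W)[1]
            e+=[back(c,CE[j],z)[0],round((np.degrees(-np.angle(F))/8+22.5)%45,1),np.round([W.min(),W.max()],1)]
        res.append(e)
    return res
E
python3 - <<'E'
from h import *
c=cap('top')
for e in coasters(c): print(e)
print('base edge',back(c,[(275,255),(440,257)],14),'rail lo',back(c,[(281,241.2),(321,241.7)],50))
print('base up edge',back(c,[(276.5,190),(397,191.5)],14))
s=cap('side'); print('side knob',back(s,[(334.5,192)],98),'bar',back(s,[(347,251),(380,303)],250)); 
for e in coasters(s,orient=False): print('side',e)
E
```

```text
[array([450.6, 150.6,  14. ]), np.int32(147), array([450.4, 150.6,  14. ]), np.float64(18.2), array([55.9, 58.8])]
[array([444.7,  48.7,  14. ]), np.int32(148), array([445.1,  49. ,  14. ]), np.float64(15.6), array([55.8, 58.6])]
[array([ 437.2, -103.1,   14. ]), np.int32(154), array([ 437.4, -102.9,   14. ]), np.float64(7.2), array([56.4, 58.8])]
base edge [[ 553.   124.2   14. ]
 [ 539.5 -243.3   14. ]] rail lo [[578.2 106.8  50. ]
 [575.   20.2  50. ]]
base up edge [[ 701.9  119.7   14. ]
 [ 691.5 -154.1   14. ]]
side knob [[627.   84.8  98. ]] bar [[ 511.8 -224.7  250. ]
 [ 517.1 -364.7  250. ]]
```

Call:
arm_command(deltas=[[[6,5,-5,-1,0,0,-8],[6,10,-10,-2,0,0,-16],[6,14,-14,-3,0,0,-24],[6,18,-18,-4,0,0,-32],[6,22,-22,-5,0,0,-40],[6,26,-26,-6,0,0,-48],[6,30,-30,-6,0,0,-56],[6,34,-34,-6,0,0,-64],[6,37,-37.5,-6,0,0,-69.7],[6,40,-40.5,-6,0,0,-69.7],[6,41.6,-42.4,-6,0,0,-69.7],[6,41.6,-42.4,-6,0,0,-69.7],[6,41.6,-42.4,-6,0,0,-69.7],[6,41.6,-42.4,-6,0,0,-69.7]]], squeeze=30)

```text
t: 1.65
tool_pos: [625.3, 83.8, 241.7]
tcp_rot: [-0.001, 0.72, 0.694, -0.0]
contact_force: [0.2, 0.8, -0.3]
finger_gap: 60.3
```

Call:
arm_command(deltas=[[[6,0,0,-3,0,0,0],[6,0,0,-6,0,0,0],[6,0,0,-8.4,0,0,0],[6,0,0,-8.4,0,0,0],[2,0,0,-8.4,0,0,0],[1,0,0,-8.4,0,0,0],[1,0,0,-8.4,0,0,0],[1,0,0,-8.4,0,0,0],[1,0,0,-8.4,0,0,0]]], squeeze=20)

```text
t: 2.55
tool_pos: [627.5, 84.8, 160.2]
tcp_rot: [0.003, 0.72, 0.694, 0.003]
contact_force: [10.3, 1.3, -4.9]
finger_gap: 23.7
```

Call:
arm_command(deltas=[[[1,0,1,0,0,0,0],[1,0.1,3,0,0,0,0],[1,0.2,5,0,0,0,0],[1,0.3,7,0,0,0,0],[1,0.3,9,0,0,0,0],[1,0.4,10,0,0,0,0],[1,0.4,10.5,0,0,0,0],[1,0.4,10.8,0,0,0,0],[1,0.4,11.1,0,0,0,0],[1,0.4,11.3,0,0,0,0]]])

```text
t: 3.55
tool_pos: [631.7, 190.2, 159.8]
tcp_rot: [0.007, 0.721, 0.693, -0.003]
contact_force: [5.6, -18.7, 0.7]
finger_gap: 23.5
```

Call:
arm_command(deltas=[[[6,0,-0.6,0,0,0,0],[6,0,-0.6,0,0,0,0],[6,0,-0.6,0,0,0,0],[6,0,-0.6,4,0,0,0],[6,0,-0.6,8,0,0,0],[9,0,-0.6,8,0,0,0]]])

```text
t: 4.15
tool_pos: [631.1, 193.2, 246.9]
tcp_rot: [0.003, 0.719, 0.695, 0.006]
contact_force: [0.9, -0.3, 1.1]
finger_gap: 64.8
```

Run:
```python
from h import *
c=cap('top')
for e in coasters(c): print(e)
cv2.imwrite('pics/t4.png',cv2.resize(c['pixels'][150:350,230:430],None,fx=3,fy=3,interpolation=cv2.INTER_CUBIC))
o=r.get_obs();print(o['tool_pos'],o['finger_gap'])
s=cap('side','s4.png')
```

```text
[array([450.2, 150.5,  14. ]), np.int32(143), array([450. , 150.5,  14. ]), np.float64(16.4), array([56.6, 59.1])]
[array([444.7,  48.7,  14. ]), np.int32(148), array([444.8,  49. ,  14. ]), np.float64(15.0), array([56.8, 59.1])]
[array([ 437.3, -103.1,   14. ]), np.int32(152), array([ 437.5, -103. ,   14. ]), np.float64(7.5), array([56.8, 59.3])]
[630.18607161 192.9575208  243.6077681 ] 68.51751125260193
```

View pics/t4.png

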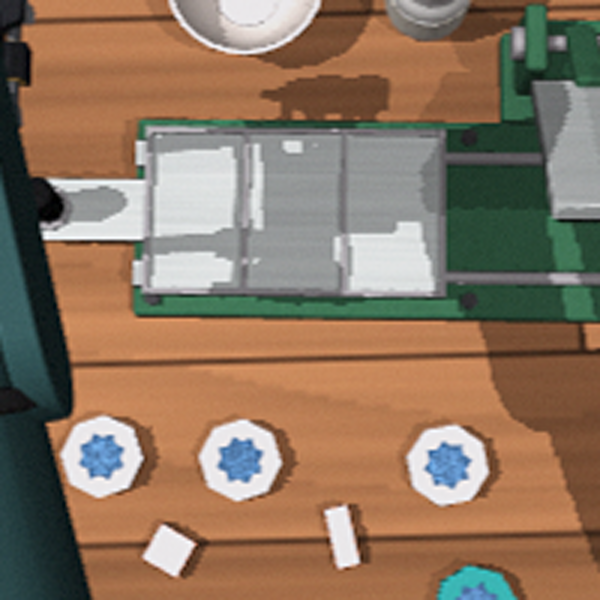

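The crop shows the bed clear of the platen. Its corners are at crop pixels (147,133), (445,130), (445,295) and (150,297), and all three bays are empty.

Call:
arm_command(deltas=[[[8,-4,-1,0,0,0,7],[8,-8.5,-2,-1,0,0,14],[8,-13,-3.2,-3,0,0,19.4],[8,-16,-4,-4,0,0,19.4],[8,-17.9,-4.1,-5,0,0,19.4],[8,-17.9,-4.1,-6,0,0,19.4],[8,-17.9,-4.1,-8,0,0,19.4],[8,-17.9,-4.1,-11,0,0,19.4],[8,-17.9,-4.1,-13,0,0,19.4],[8,-17.9,-4.1,-13.8,0,0,19.4],[8,-17.9,-4.1,-13.8,0,0,19.4]]], squeeze=25)

```text
t: 5.35
tool_pos: [449.8, 150.8, 99.2]
tcp_rot: [-0.001, 0.592, 0.806, -0.001]
contact_force: [-0.0, -0.9, -0.4]
finger_gap: 79.8
```

Run:
```python
from h import *
o=r.get_obs();print(o['tool_pos'],o['tcp_rot'],o['finger_gap'],o['contact_force'])
c=cap('side','s5.png')
t=cap('top')
p=back(t,[(279,194.3),(378.3,193.3),(378.3,248.3),(280,249)],43);print(p,p.mean(0))
cv2.imwrite('pics/s5c.png',cv2.resize(c['pixels'][130:330,180:380],None,fx=3,fy=3,interpolation=cv2.INTER_CUBIC))
```

```text
[449.843138   150.81790537  99.24392413] [-0.00096901  0.5921742   0.80580872 -0.00104216] 79.79959364456488 [-0.01856288 -0.86265848 -0.3664748 ]
[[ 684.4  111.    43. ]
 [ 681.1 -108.6   43. ]
 [ 558.5 -103.9   43. ]
 [ 562.2  109.9   43. ]] [621.55   2.1   43.  ]
```

View pics/s5c.png

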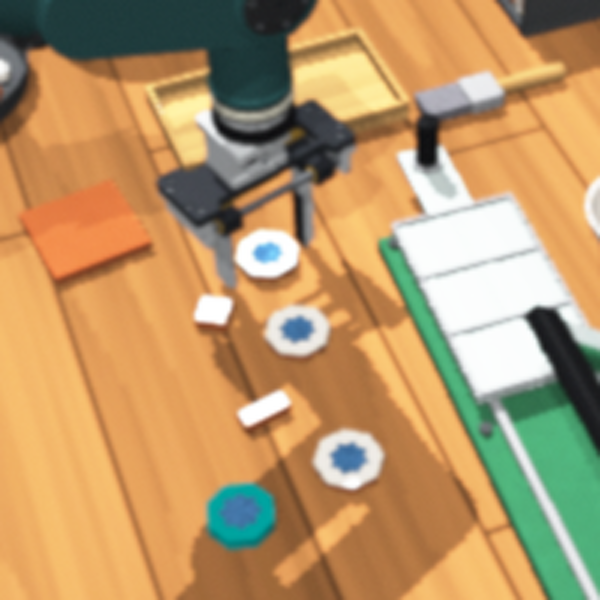

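The fingers stand astride coaster1. I close, lift, and refine the bay position from the ribs in both views.

Call:
arm_command(deltas=[[[5,0,0,0,0,0,0],[4.5,0,0,0,0,0,0],[4.5,0,0,0,0,0,0],[4.5,0,0,0,0,0,0],[4.5,0,0,2,0,0,0],[4.5,0,0,6,0,0,0],[4.5,0,0,10,0,0,0],[4.5,0,0,10,0,0,0]]], squeeze=25)

```text
t: 6.25
tool_pos: [452.9, 151.4, 207.3]
tcp_rot: [0.004, 0.592, 0.806, 0.005]
contact_force: [0.7, -0.5, 0.1]
finger_gap: 56.0
```

Run:
```python
from h import *
t=r.capture('top'); f=lambda L,s,o:[(a/s+o[0],b/s+o[1]) for a,b in L]
print('top ribs',back(t,f([(240,213),(343,213)],3,(230,150)),44))
s=r.capture('side')
print('side ribs ends',back(s,f([(420,283),(530,250),(450,340),(567,298)],3,(180,130)),44))
print('side corners',back(s,f([(392,228),(513,198),(480,398)],3,(180,130)),43))
```

```text
top ribs [[622.4  43.5  44. ]
 [620.5 -31.7  44. ]]
side ribs ends [[562.4  32.5  44. ]
 [675.   32.4  44. ]
 [561.  -40.2  44. ]
 [680.5 -34.5  44. ]]
side corners [[ 565.1  108.1   43. ]
 [ 690.   101.9   43. ]
 [ 559.5 -108.5   43. ]]
```

Run:
```python
from h import *
t=r.capture('top'); a=t['pixels'][185:260,265:390]; s=r.capture('side'); b=s['pixels'][165:270,300:400]
a=cv2.resize(a,None,fx=6,fy=6,interpolation=cv2.INTER_CUBIC)
cv2.imwrite('pics/t6.png',a)
# rib darkness profile along columns
g=cv2.cvtColor(t['pixels'],cv2.COLOR_BGR2GRAY).astype(int)
for rr in (205,222,240): print(rr,g[rr,270:385].tolist())
```

```text
205 [112, 104, 96, 97, 96, 86, 71, 68, 126, 158, 136, 129, 171, 207, 203, 203, 204, 206, 204, 206, 205, 204, 202, 205, 204, 206, 204, 204, 206, 204, 206, 207, 206, 203, 204, 204, 203, 204, 205, 207, 192, 174, 160, 140, 172, 209, 206, 204, 205, 205, 201, 205, 203, 205, 206, 206, 204, 203, 207, 202, 204, 205, 207, 204, 204, 203, 204, 204, 205, 207, 205, 206, 210, 187, 158, 157, 137, 179, 213, 206, 210, 207, 207, 208, 209, 210, 207, 209, 208, 208, 210, 209, 208, 208, 208, 208, 210, 209, 210, 210, 199, 184, 184, 186, 185, 184, 168, 150, 110, 31, 37, 36, 37, 34, 36]
222 [218, 215, 215, 217, 218, 217, 219, 202, 173, 146, 118, 172, 211, 205, 204, 204, 206, 203, 205, 204, 204, 203, 203, 207, 207, 205, 204, 207, 210, 209, 207, 207, 208, 206, 208, 206, 209, 204, 206, 207, 190, 164, 154, 174, 206, 206, 206, 204, 210, 202, 205, 206, 205, 207, 207, 205, 208, 206, 208, 207, 205, 205, 207, 207, 206, 207, 207, 209, 207, 209, 207, 209, 199, 177, 169, 150, 172, 210, 209, 208, 207, 209, 209, 205, 208, 208, 210, 208, 207, 211, 210, 207, 210, 210, 208, 211, 205, 209, 207, 211, 209, 208, 209, 211, 208, 199, 174, 169, 129, 50, 59, 58, 54, 58, 58]
240 [101, 103, 102, 106, 160, 193, 188, 179, 151, 136, 134, 179, 212, 210, 210, 209, 210, 212, 209, 210, 209, 211, 211, 212, 212, 214, 213, 213, 213, 211, 213, 212, 212, 214, 213, 212, 214, 213, 214, 204, 181, 152, 133, 136, 182, 216, 215, 216, 214, 214, 212, 215, 214, 213, 215, 213, 213, 212, 214, 213, 214, 212, 213, 213, 213, 211, 214, 212, 215, 214, 213, 216, 206, 178, 168, 155, 136, 184, 217, 214, 214, 213, 212, 214, 213, 213, 214, 211, 213, 213, 213, 213, 212, 212, 212, 213, 213, 211, 212, 213, 212, 213, 213, 212, 214, 200, 177, 168, 132, 59, 65, 65, 62, 64, 72]
```

View pics/t6.png

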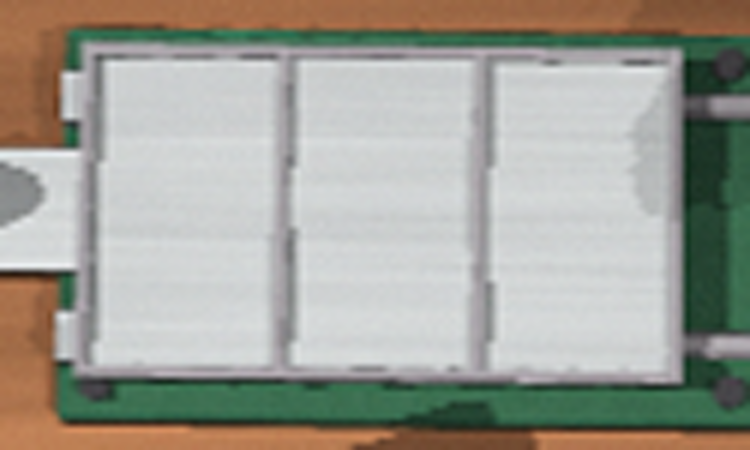

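Call:
arm_command(deltas=[[[4.5,3,-1.5,0,0,0,-6],[4.5,7,-3.2,0,0,0,-12],[4.5,11,-5,0,0,0,-17],[4.5,15,-6.8,0,0,0,-19.4],[4.5,17.5,-7.6,0,0,0,-19.4],[4.5,17.5,-7.6,0,0,0,-19.4],[4.5,17.5,-7.6,-2,0,0,-19.4],[4.5,17.5,-7.6,-4,0,0,-19.4],[4.5,17.5,-7.6,-5.2,0,0,-19.4],[4.5,17.5,-7.6,-5.7,0,0,-19.4],[4.5,17.5,-7.6,-6,0,0,-19.4],[4.5,17.5,-7.6,-6,0,0,-19.4],[4.5,17.5,-7.6,-6,0,0,-19.4]]])

```text
t: 7.75
tool_pos: [625.1, 75.0, 141.2]
tcp_rot: [0.0, 0.719, 0.695, 0.0]
contact_force: [-0.1, 0.3, -0.1]
finger_gap: 55.6
```

Run:
```python
from h import *
o=r.get_obs();print(o['tool_pos'],o['finger_gap'],o['contact_force'])
s=r.capture('side'); cv2.imwrite('pics/s7.png',cv2.resize(s['pixels'][150:300,250:420],None,fx=4,fy=4,interpolation=cv2.INTER_CUBIC))
```

```text
[625.11493206  74.96207796 141.18836911] 55.577899053713246 [-0.09653318  0.31952459 -0.06465454]
```

View pics/s7.png

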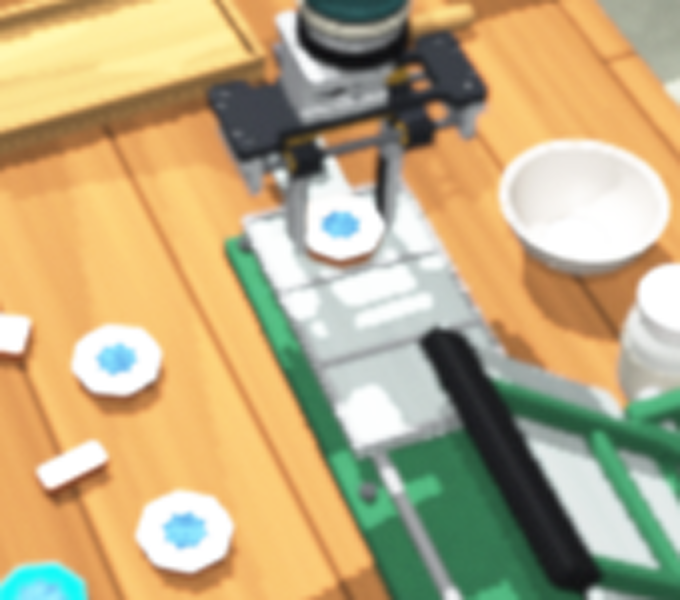

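Call:
arm_command(deltas=[[[4.5,0,0,-0.15,0,0,0],[5.6,0,0,-0.15,0,0,0],[6.6,0,0,-0.15,0,0,0],[7,0,0,-0.15,0,0,0],[7,0,0,1,0,0,0],[7,0,0,5,0,0,0],[8,-4,0,7,0,0,4],[8,-8,-0.5,7,0,0,10],[8,-12,-1,7,0,0,17.1],[8,-12,-1,7,0,0,17.1]]])

```text
t: 8.8
tool_pos: [500.4, 64.6, 210.1]
tcp_rot: [-0.002, 0.608, 0.794, -0.001]
contact_force: [-0.1, -0.4, 0.1]
finger_gap: 80.2
```

Run:
```python
from h import *
o=r.get_obs();print(o['tool_pos'],o['finger_gap'],o['contact_force'])
t=r.capture('top');s=r.capture('side')
for e in coasters(t): print(e)
for e in coasters(t,54,False): print('bed z',e)
for e in coasters(s,54,False): print('side bed z',e)
cv2.imwrite('pics/t8.png',np.hstack([cv2.resize(t['pixels'][185:260,265:390],None,fx=3,fy=3,interpolation=cv2.INTER_CUBIC),cv2.resize(s['pixels'][190:265,300:400],None,fx=3,fy=3,interpolation=cv2.INTER_CUBIC)]))
```

```text
[500.38429286  64.62190221 210.10654431] 80.24649555785646 [-0.05572816 -0.44796268  0.11536537]
[array([ 437.5, -103.1,   14. ]), np.int32(146), array([ 437. , -102.9,   14. ]), np.float64(7.8), array([56.4, 59.2])]
bed z [array([436.6, -99.4,  54. ]), np.int32(146)]
side bed z [array([ 429.2, -130.3,   54. ]), np.int32(68)]
```

View pics/t8.png

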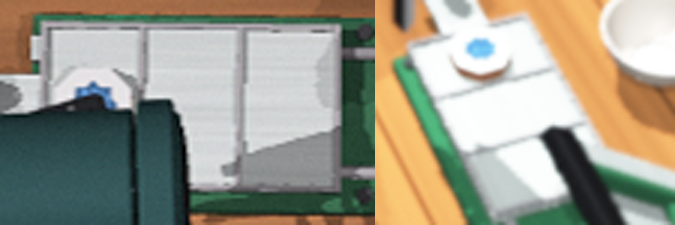

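Coaster1 sits centred in bay2: it spans crop columns 52–134 between ribs at 47 and 139. Coaster2 is next.

Call:
arm_command(deltas=[[[8,-3,-0.8,-2,0,0,0],[8,-6,-1.6,-4,0,0,0],[8,-6,-1.6,-7,0,0,0],[8,-6,-1.6,-10,0,0,0],[8,-6,-1.6,-11,0,0,0],[8,-6,-1.6,-11,0,0,0],[5,-6,-1.6,-11,0,0,0],[4.5,-6,-1.6,-11,0,0,0],[4.5,-6,-1.6,-11,0,0,0],[4.5,-6,-1.6,-11,0,0,0],[4.5,-6,-1.6,-11,0,0,0],[4.5,-6,-1.6,-9,0,0,0],[4.5,-6,-1.6,-5,0,0,0],[4.5,-6,-1.6,-1,0,0,0],[4.5,-6,-1.6,-1,0,0,0]]], squeeze=25)

```text
t: 10.4
tool_pos: [447.8, 48.7, 206.9]
tcp_rot: [0.005, 0.608, 0.794, 0.004]
contact_force: [0.8, 0.2, -0.4]
finger_gap: 55.6
```

Call:
arm_command(deltas=[[[4.5,3,-0.8,0,0,0,-6],[4.5,7,-1.8,0,0,0,-12],[4.5,11,-3,0,0,0,-17.1],[4.5,15,-4,0,0,0,-17.1],[4.5,17.7,-4.6,0,0,0,-17.1],[4.5,17.7,-4.6,0,0,0,-17.1],[4.5,17.7,-4.6,-2,0,0,-17.1],[4.5,17.7,-4.6,-4,0,0,-17.1],[4.5,17.7,-4.6,-5.2,0,0,-17.1],[4.5,17.7,-4.6,-5.7,0,0,-17.1],[4.5,17.7,-4.6,-6,0,0,-17.1],[4.5,17.7,-4.6,-6.1,0,0,-17.1],[4.5,17.7,-4.6,-6.1,0,0,-17.1]]])

```text
t: 11.7
tool_pos: [621.5, 3.0, 142.0]
tcp_rot: [0.0, 0.719, 0.695, 0.0]
contact_force: [-2.8, -0.4, 5.5]
finger_gap: 55.5
```

Run:
```python
from h import *
o=r.get_obs();print(o['tool_pos'],o['finger_gap'],o['contact_force'])
s=r.capture('side'); cv2.imwrite('pics/s9.png',cv2.resize(s['pixels'][180:280,300:420],None,fx=5,fy=5,interpolation=cv2.INTER_CUBIC))
```

```text
[621.48923812   3.01707707 141.98607401] 55.51061149964606 [-2.78579681 -0.35811032  5.4617987 ]
```

View pics/s9.png

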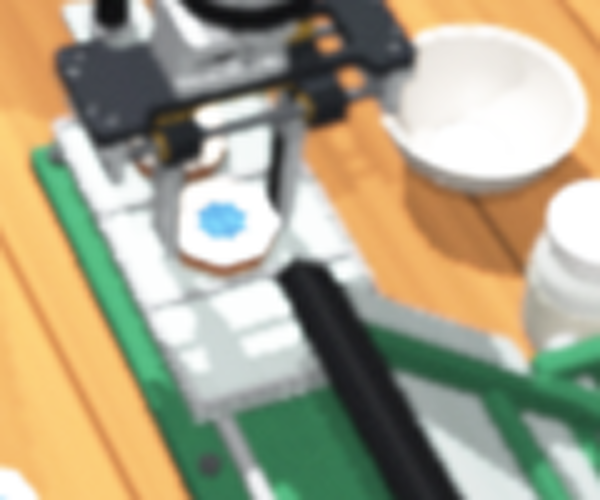

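Call:
arm_command(deltas=[[[5.6,0,0,0,0,0,0],[6.6,0,0,0,0,0,0],[7,0,0,0,0,0,0],[7,0,0,1,0,0,0],[7,0,0,5,0,0,0],[8,-4,-1,7,0,0,4],[8,-8.5,-2,7,0,0,8],[8,-12,-2,7,0,0,9.7],[8,-16,-2,7,0,0,9.7],[8,-18,-2,7,0,0,9.7],[8,-18,-2,7,0,0,9.7]]])

```text
t: 12.85
tool_pos: [440.3, -17.1, 210.5]
tcp_rot: [0.001, 0.658, 0.753, 0.0]
contact_force: [-0.0, -0.1, -0.7]
finger_gap: 79.9
```

Run:
```python
from h import *
o=r.get_obs();print(o['tool_pos'],o['finger_gap'],o['contact_force'])
t=r.capture('top')
for e in coasters(t): print(e)
for e in coasters(t,54,False): print('bed z',e)
g=cv2.cvtColor(t['pixels'],cv2.COLOR_BGR2GRAY).astype(int)
cv2.imwrite('pics/t10.png',cv2.resize(t['pixels'][185:335,265:405],None,fx=4,fy=4,interpolation=cv2.INTER_CUBIC))
```

```text
[440.26561135 -17.13662666 210.54572697] 79.90757040261137 [-0.04995847 -0.12377043 -0.67106888]
[array([632.5,  77.8,  14. ]), np.int32(152), array([632.4,  76.4,  14. ]), np.float64(43.0), array([ 95.7, 102.3])]
[array([628.9,   3.8,  14. ]), np.int32(149), array([631.4,   2.8,  14. ]), np.float64(0.2), array([102.6, 109.3])]
bed z [array([624.5,  74.9,  54. ]), np.int32(152)]
bed z [array([621. ,   3.6,  54. ]), np.int32(149)]
```

View pics/t10.png

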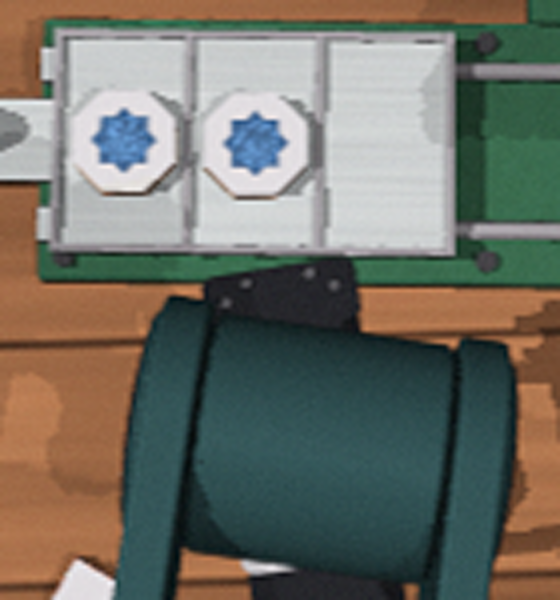

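Both coasters lie flat and centred, with stars at about (624.5,75) and (621,3.6). The arm hides coaster3 from the top camera, so I step aside and check that it hasn't moved before picking.

Call:
arm_command(deltas=[[[8,4,1,0,0,0,0],[8,8,2,0,0,0,0],[8,8,2,0,0,0,0],[8,8,2,0,0,0,0]]])

```text
t: 13.3
tool_pos: [523.3, 2.9, 208.9]
tcp_rot: [-0.001, 0.658, 0.753, -0.0]
contact_force: [-0.2, 0.0, 0.5]
finger_gap: 79.9
```

Run:
```python
from h import *
t=r.capture('top');s=r.capture('side')
for e in coasters(t): print(e)
for e in coasters(s,14,False): print('side',e)
```

```text
[array([ 437.3, -103.1,   14. ]), np.int32(153), array([ 437.3, -103.8,   14. ]), np.float64(4.6), array([56.6, 58.3])]
```

Call:
arm_command(deltas=[[[8,-3,-3,0,0,0,0],[8,-6,-6.5,-1,0,0,0],[8,-8.5,-10,-3,0,0,0],[8,-8.5,-10.6,-5,0,0,0],[8,-8.5,-10.6,-8,0,0,0],[8,-8.5,-10.6,-10,0,0,0],[8,-8.5,-10.6,-10.9,0,0,0],[8,-8.5,-10.6,-10.9,0,0,0],[5,-8.5,-10.6,-10.9,0,0,0],[4.5,-8.5,-10.6,-10.9,0,0,0],[4.5,-8.5,-10.6,-10.9,0,0,0],[4.5,-8.5,-10.6,-10.9,0,0,0],[4.5,-8.5,-10.6,-10.9,0,0,0],[4.5,-8.5,-10.6,-9,0,0,0],[4.5,-8.5,-10.6,-5,0,0,0],[4.5,-8.5,-10.6,-0.9,0,0,0],[4.5,-8.5,-10.6,-0.9,0,0,0]]], squeeze=25)

```text
t: 15.1
tool_pos: [439.8, -104.2, 207.0]
tcp_rot: [0.006, 0.658, 0.753, 0.002]
contact_force: [-0.3, -0.3, -0.8]
finger_gap: 55.8
```

Call:
arm_command(deltas=[[[4.5,3,1.5,0,0,0,-4],[4.5,7,3.4,0,0,0,-8],[4.5,11,3.4,0,0,0,-9.7],[4.5,15,3.4,0,0,0,-9.7],[4.5,18.2,3.4,0,0,0,-9.7],[4.5,18.2,3.4,0,0,0,-9.7],[4.5,18.2,3.4,-2,0,0,-9.7],[4.5,18.2,3.4,-4,0,0,-9.7],[4.5,18.2,3.4,-5.2,0,0,-9.7],[4.5,18.2,3.4,-5.7,0,0,-9.7],[4.5,18.2,3.4,-6,0,0,-9.7],[4.5,18.2,3.4,-6,0,0,-9.7]]])

```text
t: 16.3
tool_pos: [618.9, -69.3, 141.8]
tcp_rot: [0.001, 0.72, 0.694, 0.0]
contact_force: [-1.1, 0.1, 1.2]
finger_gap: 55.5
```

Call:
arm_command(deltas=[[[4.5,0,0,-0.1,0,0,0],[5.6,0,0,-0.1,0,0,0],[6.6,0,0,-0.1,0,0,0],[7,0,0,-0.1,0,0,0],[7,0,0,1,0,0,0],[7,0,0,5,0,0,0],[6,0,3,8,0,0,0],[6,0.3,8,10,0,0,0],[6,0.5,13,10,0,0,0],[6,0.7,18,10,0,0,0],[6,0.9,23,10,0,0,0],[6,1,25.3,10,0,0,0],[6,1,25.3,10,0,0,0],[6,1,25.3,10,0,0,0]]])

```text
t: 17.7
tool_pos: [629.0, 184.1, 241.0]
tcp_rot: [0.0, 0.719, 0.695, -0.0]
contact_force: [0.2, -0.8, 0.7]
finger_gap: 59.9
```

Run:
```python
from h import *
o=r.get_obs();print(o['tool_pos'],o['finger_gap'],o['contact_force'])
t=r.capture('top');s=r.capture('side')
for e in coasters(t,54,False): print('bed z',e)
for e in coasters(s,54,False): print('side',e)
cv2.imwrite('pics/t11.png',np.hstack([cv2.resize(t['pixels'][175:265,255:395],None,fx=3,fy=3,interpolation=cv2.INTER_CUBIC),cv2.resize(s['pixels'][175:265,300:420],None,fx=3,fy=3,interpolation=cv2.INTER_CUBIC)]))
```

```text
[629.01949352 184.07456968 241.03871509] 59.931943423871594 [ 0.15606594 -0.77066429  0.74560136]
bed z [array([624.5,  74.9,  54. ]), np.int32(149)]
bed z [array([621.2,   3.3,  54. ]), np.int32(141)]
bed z [array([618.1, -69.1,  54. ]), np.int32(143)]
side [array([951.8, 717.6,  54. ]), np.int32(61)]
side [array([619. , -69.4,  54. ]), np.int32(62)]
```

View pics/t11.png

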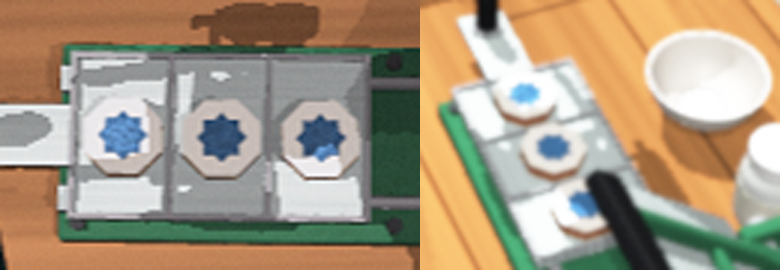

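All three coasters lie flat, one to a bay. Next I grip the knob and push the bed in smoothly.

Call:
arm_command(deltas=[[[6,0,0,-4,0,0,0],[6,0,0,-7,0,0,0],[6,0,0,-8.2,0,0,0],[6,0,0,-8.2,0,0,0],[4,0,0,-8.2,0,0,0],[2,0,0,-8.2,0,0,0],[1,0,0,-8.2,0,0,0],[1,0,0,-8.2,0,0,0],[1,0,0,-8.2,0,0,0]]], squeeze=25)

```text
t: 18.7
tool_pos: [631.3, 183.8, 160.0]
tcp_rot: [0.003, 0.72, 0.694, 0.003]
contact_force: [11.4, 0.4, -3.6]
finger_gap: 23.7
```

Call:
arm_command(deltas=[[[1,0,-0.3,0,0,0,0],[1,0,-1,0,0,0,0],[1,0,-2,0,0,0,0],[1,-0.1,-3.3,0,0,0,0],[1,-0.1,-4.8,0,0,0,0],[1,-0.2,-6.3,0,0,0,0],[1,-0.3,-7.8,0,0,0,0],[1,-0.3,-9.3,0,0,0,0],[1,-0.4,-10.8,0,0,0,0],[1,-0.5,-12.3,0,0,0,0],[1,-0.5,-13.8,0,0,0,0],[1,-0.6,-15.3,0,0,0,0],[1,-0.6,-16.8,0,0,0,0],[1,-0.7,-18.3,0,0,0,0],[1,-0.7,-19.8,0,0,0,0],[1,-0.8,-21.3,0,0,0,0],[1,-0.8,-22.6,0,0,0,0],[1,-0.9,-23.7,0,0,0,0],[1,-0.9,-24.5,0,0,0,0],[1,-0.9,-25,0,0,0,0]]])

```text
t: 20.7
tool_pos: [622.0, -66.3, 159.9]
tcp_rot: [0.002, 0.72, 0.694, 0.003]
contact_force: [4.9, 1.8, -1.5]
finger_gap: 23.5
```

Call:
arm_command(deltas=[[[1,0,-0.5,0,0,0,0],[1,0,-1,0,0,0,0],[1,-0.1,-1.5,0,0,0,0],[1,-0.1,-2,0,0,0,0],[1,-0.1,-2.4,0,0,0,0],[1,-0.1,-2.8,0,0,0,0],[1,-0.1,-3.1,0,0,0,0],[1,-0.1,-3.4,0,0,0,0]]])

```text
t: 21.5
tool_pos: [620.9, -96.8, 159.9]
tcp_rot: [-0.001, 0.719, 0.695, 0.005]
contact_force: [5.8, 13.6, 0.6]
finger_gap: 23.4
```

The bed is against the inner stop after 280.6 mm of travel, at 13.6 N. I release, rise, and measure the bar and hinge.

Call:
arm_command(deltas=[[[3,0.2,0.3,0,0,0,0],[5,0.2,0.3,0,0,0,0],[6,0.2,0.3,0,0,0,0],[6,0.2,0.3,4,0,0,0],[6,0.2,0.3,9,0,0,0],[4,0,2,14,0,0,0],[2,-2,2,18,0,0,0],[0,-6,2,22,0,0,0],[0,-10,2,22.5,0,0,0],[0,-10,2,22.5,0,0,0]]])

```text
t: 22.5
tool_pos: [515.5, -80.3, 388.0]
tcp_rot: [0.003, 0.72, 0.694, 0.001]
contact_force: [-0.3, -0.1, 0.8]
finger_gap: 23.3
```

Run:
```python
from h import *
o=r.get_obs();print(o['tool_pos'],o['finger_gap'],o['contact_force'])
t=r.capture('top');s=r.capture('side')
p=np.zeros((470,760,3),np.uint8)
a=cv2.resize(t['pixels'][145:270,390:540],None,fx=2.6,fy=2.6,interpolation=cv2.INTER_CUBIC); p[:a.shape[0],:a.shape[1]]=a
b=cv2.resize(s['pixels'][185:370,330:480],None,fx=2.4,fy=2.4,interpolation=cv2.INTER_CUBIC); p[:b.shape[0],395:395+b.shape[1]]=b
cv2.imwrite('pics/t12.png',p)
```

```text
[515.47871706 -80.26018308 388.04975646] 23.281398542568997 [-0.31136018 -0.05075087  0.75740464]
```

View pics/t12.png

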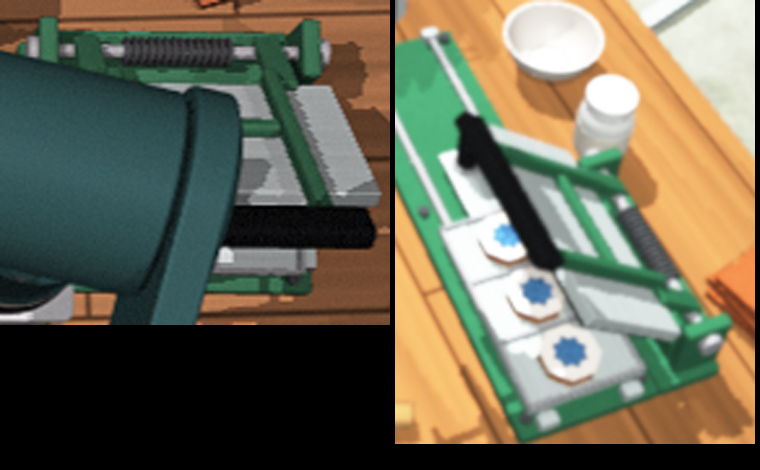

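Run:
```python
from h import *
t=r.capture('top');s=r.capture('side')
T=lambda a,b:(a/2.6+390,b/2.6+145); S=lambda a,b:((a-395)/2.4+330,b/2.4+185)
print('bar right end',back(t,[T(374,228)],250)); print('bar ends side',back(s,[S(470,125),S(547,258)],250))
print('hinge',back(t,[T(30,46),T(325,50)],70), 'side hinge',back(s,[S(708,345)],70))
for hx in(680,690,700): print(hx,proj(t,[(hx-172.5,-270,253),(hx-172.5,-355,253)]),proj(s,[(hx-172.5,-270,253),(hx-172.5,-355,253)]))
o=r.get_obs();print(o['tool_pos'],o['finger_gap'])
```

```text
bar right end [[ 551.2 -359.3  250. ]]
bar ends side [[ 556.4 -201.4  250. ]
 [ 552.6 -353.1  250. ]]
hinge [[ 741.4 -159.    70. ]
 [ 731.7 -405.2   70. ]] side hinge [[ 727.4 -401.3   70. ]]
680 [[485.4 258.4]
 [534.1 257.2]] [[354.5 266.9]
 [373.4 299.8]]
690 [[485.  252.7]
 [533.7 251.5]] [[358.9 265.4]
 [378.  298.1]]
700 [[484.6 247. ]
 [533.2 245.8]] [[363.3 263.9]
 [382.6 296.5]]
[519.4379916  -80.45316605 382.54861122] 7.483015679956942
```

At the first pictures the platen was still rising. Its bar is now at about (555,-275,250) and the hinge at about (733,-282). I move above the bar, then follow its arc down.

Call:
arm_command(deltas=[[[0,1.5,-4,0,0,0,0],[0,2.5,-9,0,0,0,0],[0,3,-14,0,0,0,0],[0,3.5,-18,0,0,0,0],[0,3.5,-19.4,0,0,0,0],[0,3.5,-19.4,0,0,0,0],[0,3.5,-19.4,-1,0,0,0],[0,3.5,-19.4,-1.5,0,0,0]]])

```text
t: 23.5
tool_pos: [554.3, -272.5, 367.5]
tcp_rot: [-0.001, 0.719, 0.695, 0.0]
contact_force: [-0.1, -0.8, -1.0]
finger_gap: 0.3
```

Call:
arm_command(deltas=[[[0,0,0,-0.9,0,0,0],[0,-0.8,0,-1.9,0,0,0],[0,-1.7,0.1,-2.8,0,0,0],[0,-2.5,0.1,-3.9,0,0,0],[0,-3.2,0.1,-4.9,0,0,0],[0,-4,0.1,-6,0,0,0],[0,-4.6,0.2,-7.2,0,0,0],[0,-5.2,0.2,-8.4,0,0,0],[0,-5.7,0.2,-9.6,0,0,0],[0,-6.2,0.2,-10.8,0,0,0],[0,-6.6,0.2,-12.1,0,0,0]]])

```text
t: 24.6
tool_pos: [487.5, -270.5, 250.7]
tcp_rot: [0.001, 0.719, 0.695, 0.0]
contact_force: [-5.2, 3.4, 11.5]
finger_gap: 0.4
```

Call:
arm_command(deltas=[[[0,-0.4,0,-1.2,0,0,0],[0,-0.7,0,-2.4,0,0,0],[0,-0.9,0.1,-3.6,0,0,0],[0,-1,0.1,-4.6,0,0,0],[0,-1.1,0.1,-5.2,0,0,0],[0,-1.1,0.1,-5.5,0,0,0],[0,-1.1,0.1,-5.7,0,0,0],[0,-1.1,0.1,-5.7,0,0,0]]])

```text
t: 25.4
tool_pos: [475.9, -270.0, 196.3]
tcp_rot: [0.0, 0.719, 0.695, -0.001]
contact_force: [-10.3, 4.9, 22.2]
finger_gap: 0.6
```

Call:
arm_command(deltas=[[[0,0.2,0,0.1,0,0,0],[0,0.3,0,0.1,0,0,0],[0,0.3,0,0.1,0,0,0],[0,0.3,0,0.1,0,0,0],[0,0.3,0,0.1,0,0,0]]])

```text
t: 25.9
tool_pos: [477.3, -270.1, 196.3]
tcp_rot: [-0.001, 0.719, 0.695, -0.002]
contact_force: [-14.0, 4.2, 21.3]
finger_gap: 0.5
```

Run:
```python
from h import *
o=r.get_obs();print(o['tool_pos'],o['finger_gap'],o['contact_force'])
s=r.capture('side')
cv2.imwrite('pics/s13.png',cv2.resize(s['pixels'][185:370,300:490],None,fx=3,fy=3,interpolation=cv2.INTER_CUBIC))
```

```text
[ 477.32435331 -270.11448571  196.28044273] 0.454955512371981 [-14.02179215   4.1617075   21.27455701]
```

View pics/s13.png

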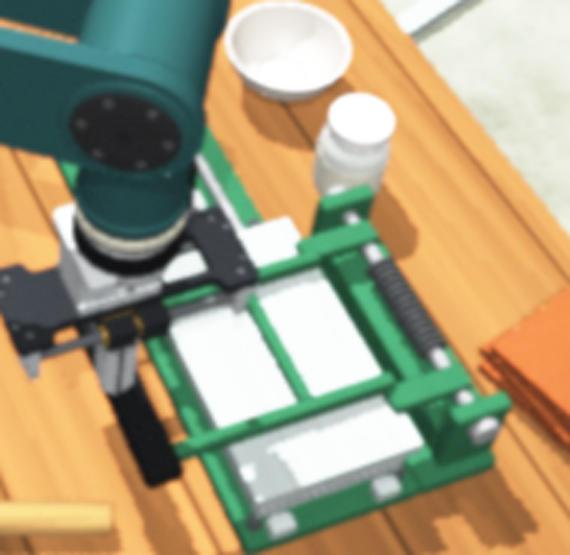

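The platen lies level: z stayed at 196.3 (tips at 99.3 mm) when I eased off, so it is firm against the coasters. Now I hold it.

Call:
arm_command(deltas=[[[0,-0.4,-0.1,0,0,0,0],[0,-0.6,-0.1,0,0,0,0],[0,-0.6,-0.1,0,0,0,0],[0,-0.6,-0.1,0,0,0,0],[0,-0.6,-0.1,0,0,0,0],[0,-0.6,-0.1,0,0,0,0],[0,-0.6,-0.1,0,0,0,0],[0,-0.6,-0.1,0,0,0,0],[0,-0.6,-0.1,0,0,0,0],[0,-0.6,-0.1,0,0,0,0],[0,-0.6,-0.1,0,0,0,0],[0,-0.6,-0.1,0,0,0,0],[0,-0.6,-0.1,0,0,0,0],[0,-0.6,-0.1,0,0,0,0],[0,-0.6,-0.1,0,0,0,0],[0,-0.6,-0.1,0,0,0,0],[0,-0.6,-0.1,0,0,0,0],[0,-0.6,-0.1,0,0,0,0],[0,-0.6,-0.1,0,0,0,0],[0,-0.6,-0.1,0,0,0,0]]])

```text
t: 27.95
tool_pos: [475.9, -270.3, 196.4]
tcp_rot: [0.003, 0.719, 0.695, 0.003]
contact_force: [-0.1, 4.1, 14.4]
finger_gap: 0.4
```

Call:
arm_command(deltas=[[[0,0,0,0,0,0,0],[0,0,0,0,0,0,0],[0,0,0,0,0,0,0],[0,0,0,0,0,0,0],[0,0,0,0,0,0,0],[0,0,0,0,0,0,0],[0,0,0,0,0,0,0],[0,0,0,0,0,0,0],[0,0,0,0,0,0,0],[0,0,0,0,0,0,0],[0,0,0,0,0,0,0],[0,0,0,0,0,0,0],[0,0,0,0,0,0,0],[0,0,0,0,0,0,0],[0,0,0,0,0,0,0],[0,0,0,0,0,0,0],[0,0,0,0,0,0,0],[0,0,0,0,0,0,0],[0,0,0,0,0,0,0],[0,0,0,0,0,0,0]]])

```text
t: 29.95
tool_pos: [475.9, -270.3, 196.4]
tcp_rot: [0.003, 0.719, 0.695, 0.003]
contact_force: [-0.6, 5.0, 14.6]
finger_gap: 0.4
```

Call:
arm_command(deltas=[[[0,0,0,0.6,0,0,0],[0,0.3,0,2,0,0,0],[0,0.5,0,3.4,0,0,0],[0,0.9,0,4.8,0,0,0],[0,1.4,0,6.3,0,0,0],[0,1.8,0,7.7,0,0,0],[0,2.4,0,9,0,0,0],[0,3.1,0,10.6,0,0,0],[0,4,0,12,0,0,0],[0,5,0,13.6,0,0,0],[0,6,0,15,0,0,0],[0,6.8,0,16.2,0,0,0],[0,7.5,0,17.5,0,0,0],[0,7.5,0,19,0,0,0],[0,7.5,0,20.5,0,0,0]]])

```text
t: 31.45
tool_pos: [548.6, -272.5, 396.0]
tcp_rot: [-0.002, 0.72, 0.694, -0.001]
contact_force: [0.2, 0.1, -0.0]
finger_gap: 0.8
```

Run:
```python
from h import *
o=r.get_obs();print(o['tool_pos'],o['tcp_rot'],o['contact_force'])
```

```text
[ 548.56731759 -272.50515164  395.96676576] [-0.00177106  0.71982013  0.69415688 -0.00143548] [ 0.20867158  0.0959988  -0.01546722]
```

Call:
arm_command(deltas=[[[6,0,4,0,0,0,0],[6,0,9,0,0,0,0],[6,2,14,0,0,0,0],[6,5,17,0,0,0,0],[6,7.1,17.5,-2,0,0,0],[6,7.1,17.5,-6,0,0,0],[6,7.1,17.5,-10,0,0,0],[6,7.1,17.5,-14,0,0,0],[6,7.1,17.5,-18,0,0,0],[6,7.1,17.5,-21,0,0,0],[6,7.1,17.5,-23,0,0,0],[6,7.1,17.5,-23.8,0,0,0],[6,7.1,17.5,-23.8,0,0,0],[3,7.1,17.5,-23.8,0,0,0],[1,7.1,17.5,-23.8,0,0,0],[1,7.1,17.5,-23.8,0,0,0],[1,7.1,17.5,-23.8,0,0,0],[1,7.1,17.5,-23.8,0,0,0]]], squeeze=25)

```text
t: 33.25
tool_pos: [621.1, -97.3, 159.6]
tcp_rot: [0.002, 0.72, 0.694, 0.001]
contact_force: [5.7, 0.2, -4.0]
finger_gap: 23.5
```

Call:
arm_command(deltas=[[[1,0,0.3,0,0,0,0],[1,0,1,0,0,0,0],[1,0,2,0,0,0,0],[1,0.1,3.3,0,0,0,0],[1,0.1,4.8,0,0,0,0],[1,0.2,6.3,0,0,0,0],[1,0.3,7.8,0,0,0,0],[1,0.3,9.3,0,0,0,0],[1,0.4,10.8,0,0,0,0],[1,0.5,12.3,0,0,0,0],[1,0.5,13.8,0,0,0,0],[1,0.6,15.3,0,0,0,0],[1,0.6,16.8,0,0,0,0],[1,0.7,18.3,0,0,0,0],[1,0.7,19.8,0,0,0,0],[1,0.8,21.3,0,0,0,0],[1,0.8,22.6,0,0,0,0],[1,0.9,23.7,0,0,0,0],[1,0.9,24.5,0,0,0,0],[1,0.9,25,0,0,0,0]]])

```text
t: 35.25
tool_pos: [630.4, 153.4, 159.5]
tcp_rot: [0.002, 0.719, 0.695, 0.002]
contact_force: [6.6, -1.8, 0.5]
finger_gap: 23.5
```

Call:
arm_command(deltas=[[[1,0,0.5,0,0,0,0],[1,0,1,0,0,0,0],[1,0.1,1.5,0,0,0,0],[1,0.1,2,0,0,0,0],[1,0.1,2.4,0,0,0,0],[1,0.1,2.8,0,0,0,0],[1,0.1,3.1,0,0,0,0],[1,0.1,3.4,0,0,0,0],[1,0.1,3.6,0,0,0,0]]])

```text
t: 36.15
tool_pos: [631.6, 183.9, 159.5]
tcp_rot: [0.005, 0.72, 0.693, -0.003]
contact_force: [6.2, -16.1, 1.8]
finger_gap: 23.3
```

Call:
arm_command(deltas=[[[3,0,-0.5,0,0,0,0],[5,0,-0.5,0,0,0,0],[6,0,-0.5,0,0,0,0],[6,0,-0.5,4,0,0,0],[7,0,-0.5,8,0,0,0],[7,0,-0.5,8,0,0,0]]])

```text
t: 36.75
tool_pos: [631.7, 185.2, 246.5]
tcp_rot: [0.003, 0.719, 0.695, 0.005]
contact_force: [-0.0, 0.2, 1.3]
finger_gap: 66.7
```

Run:
```python
from h import *
o=r.get_obs();print(o['tool_pos'],o['finger_gap'],o['contact_force'])
t=r.capture('top');s=r.capture('side')
for e in coasters(t,54,False): print('bed z',e)
for e in coasters(s,54,False): print('side',e)
p=np.zeros((480,780,3),np.uint8)
a=cv2.resize(t['pixels'][175:265,255:395],None,fx=2.8,fy=2.8,interpolation=cv2.INTER_CUBIC); p[:a.shape[0],:a.shape[1]]=a
b=cv2.resize(s['pixels'][170:300,300:450],None,fx=2.5,fy=2.5,interpolation=cv2.INTER_CUBIC); p[:b.shape[0],395:395+b.shape[1]]=b
cv2.imwrite('pics/t14.png',p)
```

```text
[631.72639713 185.2313605  246.48216451] 66.73118088287355 [-0.01739939  0.15343648  1.29572244]
bed z [array([624.4,  74.9,  54. ]), np.int32(151)]
bed z [array([621.1,   3.4,  54. ]), np.int32(143)]
bed z [array([618.2, -69. ,  54. ]), np.int32(144)]
```

View pics/t14.png

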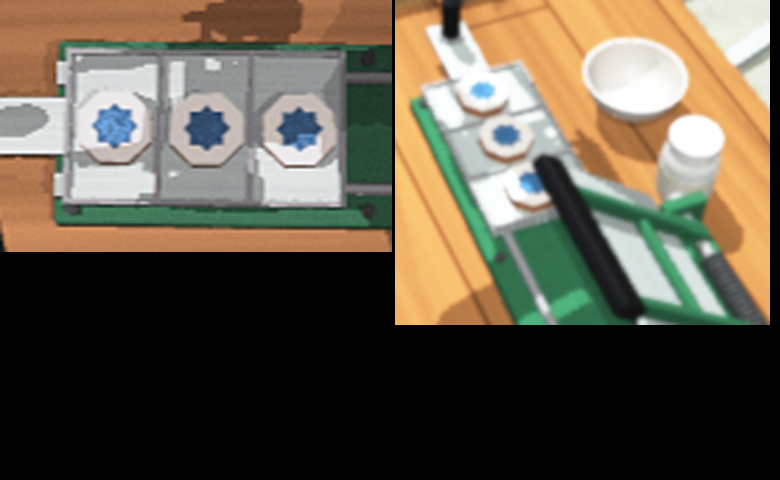

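The coasters haven't moved and the platen is up. I carry them to the tray, starting with bay2's coaster to the far slot.

Call:
arm_command(deltas=[[[8,-0.3,-5,0,0,0,0],[8,-0.6,-10,0,0,0,0],[8,-0.6,-10.9,-2,0,0,0],[8,-0.6,-10.9,-5,0,0,0],[8,-0.6,-10.9,-8,0,0,0],[8,-0.6,-10.9,-9.5,0,0,0],[8,-0.6,-10.9,-9.9,0,0,0],[7,-0.6,-10.9,-9.9,0,0,0],[5,-0.6,-10.9,-9.9,0,0,0],[4.5,-0.6,-10.9,-9.9,0,0,0],[4.5,-0.6,-10.9,-9.9,0,0,0],[4.5,-0.6,-10.9,-9.9,0,0,0],[4.5,-0.6,-10.9,-9.9,0,0,0],[4.5,-0.6,-10.9,-8,0,0,0],[4.5,-0.6,-10.9,-4,0,0,0],[4.5,-0.6,-10.9,0.1,0,0,0],[4.5,-0.6,-10.9,0.1,0,0,0]]], squeeze=25)

```text
t: 38.55
tool_pos: [626.6, 74.8, 247.9]
tcp_rot: [0.005, 0.72, 0.694, 0.005]
contact_force: [-0.1, 0.0, 0.3]
finger_gap: 55.4
```

Call:
arm_command(deltas=[[[4.5,-0.2,2,0,0,0,8],[4.5,-0.4,5,0,0,0,16],[4.5,-0.6,8,0,0,0,24],[4.5,-0.8,11,0,0,0,32],[4.5,-1,14,0,0,0,40],[4.5,-1.2,17,0,0,0,48],[4.5,-1.4,20,0,0,0,56],[4.5,-1.6,23,0,0,0,64],[4.5,-1.8,26,0,0,0,72],[4.5,-1.9,28,0,0,0,80],[4.5,-1.9,28,0,0,0,88],[4.5,-1.9,28,-2,0,0,93.7],[4.5,-1.9,28,-4,0,0,93.7],[4.5,-1.9,28,-7,0,0,93.7],[4.5,-1.9,28,-10,0,0,93.7],[4.5,-1.9,28,-12,0,0,93.7],[4.5,-1.9,28,-12.8,0,0,93.7],[4.5,-1.9,28,-13.1,0,0,93.7],[4.5,-1.9,28,-13.1,0,0,93.7]]])

```text
t: 40.45
tool_pos: [605.2, 354.8, 109.0]
tcp_rot: [0.0, -0.015, 1.0, 0.0]
contact_force: [-1.5, -0.2, 0.3]
finger_gap: 55.7
```

Call:
arm_command(deltas=[[[4.5,0,0,-0.25,0,0,0],[5.6,0,0,-0.25,0,0,0],[6.6,0,0,-0.25,0,0,0],[6.6,0,0,-0.25,0,0,0],[6.6,0,0,1,0,0,0],[6.6,0,0,5,0,0,0],[8,0,0,9,0,0,0],[8,0.2,-3,13,0,0,-8],[8,0.4,-7,13,0,0,-16],[8,0.6,-11,13,0,0,-24],[8,0.8,-15,13,0,0,-32],[8,1,-19,13,0,0,-40],[8,1.2,-23,13,0,0,-48],[8,1.4,-27,13,0,0,-56],[8,1.5,-31,13,0,0,-64],[8,1.6,-34,13,0,0,-72],[8,1.6,-35.1,13,0,0,-80],[8,1.6,-35.1,13,0,0,-88],[8,1.6,-35.1,13,0,0,-93.7],[8,1.6,-35.1,13,0,0,-93.7]]])

```text
t: 42.45
tool_pos: [621.2, 3.4, 240.1]
tcp_rot: [0.001, 0.72, 0.694, 0.001]
contact_force: [-0.4, 0.3, -0.2]
finger_gap: 79.7
```

Run:
```python
from h import *
o=r.get_obs();print(o['tool_pos'],o['tcp_rot'],o['finger_gap'],o['contact_force'])
t=r.capture('top')
for e in coasters(t,20,False): print('tray z',e)
for e in coasters(t,54,False): print('bed z',e)
```

```text
[621.15132233   3.40650421 240.09966887] [6.86213149e-04 7.19643268e-01 6.94343372e-01 6.15213521e-04] 79.66062451593073 [-0.4176851   0.26517841 -0.15161921]
tray z [array([604.5, 355.3,  20. ]), np.int32(142)]
bed z [array([598.6, 344.2,  54. ]), np.int32(142)]
```

```bash
sed -i 's/if not(60<s/if not(25<s/' h.py
python3 - <<'E'
from h import *
s=r.capture('side')
for e in coasters(s,54,False): print('side bed z',e)
E
cat >> h.py <<'E'
def stars(s,z):
    hsv=cv2.cvtColor(s['pixels'],cv2.COLOR_BGR2HSV)
    m=cv2.morphologyEx(cv2.inRange(hsv,(98,70,60),(125,255,255)),cv2.MORPH_CLOSE,np.ones((3,3)))
    n,l,st,ce=cv2.connectedComponentsWithStats(m)
    return [(np.round(ce[i]),st[i,4],back(s,ce[i],z)[0]) for i in range(1,n) if 25<st[i,4]<400]
E
python3 - <<'E'
from h import *
s=r.capture('side')
for e in stars(s,54): print(e)
E
```

```text
(array([294., 156.]), np.int32(28), array([591.5, 316.2,  54. ]))
(array([ 92., 223.]), np.int32(289), array([-13.5, 260.3,  54. ]))
(array([344., 224.]), np.int32(49), array([621. ,   2.6,  54. ]))
(array([355., 243.]), np.int32(64), array([619.4, -70. ,  54. ]))
(array([313., 405.]), np.int32(151), array([ 351.5, -429.7,   54. ]))
```

Call:
arm_command(deltas=[[[8,0,0,-4,0,0,0],[8,0,0,-8,0,0,0],[8,0,0,-9.5,0,0,0],[8,0,0,-9.9,0,0,0],[7,0,0,-9.9,0,0,0],[5,0,0,-9.9,0,0,0],[4.5,0,0,-9.9,0,0,0],[4.5,0,0,-9.9,0,0,0],[4.5,0,0,-9.9,0,0,0],[4.5,0,0,-9.9,0,0,0],[4.5,0,0,-8,0,0,0],[4.5,0,0,-4,0,0,0],[4.5,0,0,0,0,0,0],[4.5,0,0,0,0,0,0]]], squeeze=25)

```text
t: 44.0
tool_pos: [623.4, 3.6, 246.0]
tcp_rot: [0.005, 0.72, 0.694, 0.004]
contact_force: [0.1, 0.8, 0.4]
finger_gap: 55.8
```

Call:
arm_command(deltas=[[[4.5,-1,2,0,0,0,8],[4.5,-2,5,0,0,0,16],[4.5,-3,9,0,0,0,24],[4.5,-4,13,0,0,0,32],[4.5,-5,17,0,0,0,40],[4.5,-6,21,0,0,0,48],[4.5,-7,25,0,0,0,56],[4.5,-8,29,0,0,0,64],[4.5,-9,32,0,0,0,72],[4.5,-9.2,34.9,0,0,0,80],[4.5,-9.2,34.9,0,0,0,88],[4.5,-9.2,34.9,-2,0,0,93.7],[4.5,-9.2,34.9,-5,0,0,93.7],[4.5,-9.2,34.9,-9,0,0,93.7],[4.5,-9.2,34.9,-11.5,0,0,93.7],[4.5,-9.2,34.9,-12.5,0,0,93.7],[4.5,-9.2,34.9,-13,0,0,93.7],[4.5,-9.2,34.9,-13.2,0,0,93.7],[4.5,-9.2,34.9,-13.2,0,0,93.7]]])

```text
t: 45.9
tool_pos: [529.8, 353.2, 108.0]
tcp_rot: [0.001, -0.015, 1.0, 0.001]
contact_force: [0.7, 0.1, -1.0]
finger_gap: 55.3
```

Call:
arm_command(deltas=[[[5.6,0,0,0,0,0,0],[6.6,0,0,0,0,0,0],[6.6,0,0,0,0,0,0],[6.6,0,0,1,0,0,0],[6.6,0,0,5,0,0,0],[8,0,0,9,0,0,0],[8,1,-3,13.2,0,0,-8],[8,2,-7,13.2,0,0,-16],[8,3,-11,13.2,0,0,-24],[8,4,-15.5,13.2,0,0,-32],[8,5,-20,13.2,0,0,-40],[8,6,-24.5,13.2,0,0,-48],[8,7,-29,13.2,0,0,-56],[8,8,-33,13.2,0,0,-64],[8,8.9,-37,13.2,0,0,-72],[8,8.9,-40,13.2,0,0,-80],[8,8.9,-42.2,13.2,0,0,-88],[8,8.9,-42.2,13.2,0,0,-93.7],[8,8.9,-42.2,13.2,0,0,-93.7]]])

```text
t: 47.8
tool_pos: [618.1, -70.2, 239.6]
tcp_rot: [0.0, 0.72, 0.694, 0.0]
contact_force: [-0.3, -0.1, 0.1]
finger_gap: 80.0
```

Run:
```python
from h import *
o=r.get_obs();print(o['tool_pos'],o['tcp_rot'],o['finger_gap'],o['contact_force'])
t=r.capture('top');s=r.capture('side')
for e in stars(t,20): print('tray z',e)
for e in stars(s,54): print('side 54',e)
```

```text
[618.07114944 -70.23529621 239.61472259] [4.46454410e-04 7.20018738e-01 6.93954363e-01 3.99782177e-04] 80.02738491992531 [-0.31831682 -0.06504238  0.08317184]
tray z (array([62., 99.]), np.int32(222), array([931.3, 615.8,  20. ]))
tray z (array([120.,  98.]), np.int32(222), array([930.5, 480.7,  20. ]))
tray z (array([171., 234.]), np.int32(145), array([604.6, 355.1,  20. ]))
tray z (array([171., 268.]), np.int32(148), array([528.9, 353.4,  20. ]))
tray z (array([524., 338.]), np.int32(171), array([ 357.6, -413. ,   20. ]))
tray z (array([393., 353.]), np.int32(51), array([ 333.9, -128.4,   20. ]))
tray z (array([282., 456.]), np.int32(54), array([128.4, 112. ,  20. ]))
side 54 (array([340.,  70.]), np.int32(62), array([936.6, 724.3,  54. ]))
side 54 (array([294., 156.]), np.int32(28), array([591.5, 316.2,  54. ]))
side 54 (array([272., 162.]), np.int32(28), array([518.6, 314.7,  54. ]))
side 54 (array([100., 222.]), np.int32(276), array([  7. , 254.7,  54. ]))
side 54 (array([355., 243.]), np.int32(66), array([619.4, -70.2,  54. ]))
side 54 (array([313., 405.]), np.int32(149), array([ 351.6, -429.8,   54. ]))
```

Call:
arm_command(deltas=[[[8,0,0,-4,0,0,0],[8,0,0,-8,0,0,0],[8,0,0,-9.5,0,0,0],[8,0,0,-9.9,0,0,0],[7,0,0,-9.9,0,0,0],[5,0,0,-9.9,0,0,0],[4.5,0,0,-9.9,0,0,0],[4.5,0,0,-9.9,0,0,0],[4.5,0,0,-9.9,0,0,0],[4.5,0,0,-9.9,0,0,0],[4.5,0,0,-8,0,0,0],[4.5,0,0,-4,0,0,0],[4.5,0,0,0,0,0,0],[4.5,0,0,0,0,0,0]]], squeeze=25)

```text
t: 49.3
tool_pos: [620.3, -69.7, 246.0]
tcp_rot: [0.005, 0.72, 0.694, 0.004]
contact_force: [-0.0, -0.6, -0.2]
finger_gap: 56.0
```

Call:
arm_command(deltas=[[[4.5,-1,3,0,0,0,8],[4.5,-2,7,0,0,0,16],[4.5,-4,11,0,0,0,24],[4.5,-6,15,0,0,0,32],[4.5,-8,19.5,0,0,0,40],[4.5,-10,24,0,0,0,48],[4.5,-12,28.5,0,0,0,56],[4.5,-14,33,0,0,0,64],[4.5,-15.5,37,0,0,0,72],[4.5,-16.5,40,0,0,0,80],[4.5,-16.5,42,0,0,0,88],[4.5,-16.5,42,-2,0,0,93.7],[4.5,-16.5,42,-5,0,0,93.7],[4.5,-16.5,42,-9,0,0,93.7],[4.5,-16.5,42,-11.5,0,0,93.7],[4.5,-16.5,42,-12.5,0,0,93.7],[4.5,-16.5,42,-13,0,0,93.7],[4.5,-16.5,42,-13.2,0,0,93.7],[4.5,-16.5,42,-13.2,0,0,93.7]]])

```text
t: 51.2
tool_pos: [453.8, 351.2, 107.9]
tcp_rot: [0.001, -0.015, 1.0, 0.001]
contact_force: [-0.3, 0.2, -0.4]
finger_gap: 55.8
```

Release, rise, and retreat to a clear spot.

Call:
arm_command(deltas=[[[5.6,0,0,0,0,0,0],[6.6,0,0,0,0,0,0],[6.6,0,0,0,0,0,0],[6.6,0,0,1,0,0,0],[6.6,0,0,5,0,0,0],[6.6,0,0,10,0,0,0],[6.6,-4,-3,15,0,0,0],[6.6,-8,-7,18,0,0,0],[6.6,-12,-10,18,0,0,0],[6.6,-15,-14,18,0,0,0],[6.6,-15,-18,18,0,0,0],[6.6,-15,-20,18,0,0,0],[6.6,-15,-20,18,0,0,0]]])

```text
t: 52.5
tool_pos: [302.3, 148.3, 288.3]
tcp_rot: [0.002, -0.012, 1.0, 0.0]
contact_force: [0.7, 0.7, -0.6]
finger_gap: 66.2
```

Run:
```python
from h import *
o=r.get_obs();print(o['t'],o['tool_pos'],o['contact_force'])
t=cap('top');s=cap('side')
for e in stars(t,20): print('tray z',e)
a=cv2.resize(t['pixels'][120:400,130:550],None,fx=1.9,fy=1.9,interpolation=cv2.INTER_CUBIC)
b=cv2.resize(s['pixels'][130:200,210:330],None,fx=2.4,fy=2.4,interpolation=cv2.INTER_CUBIC); a[:b.shape[0],-b.shape[1]:]=b
cv2.imwrite('pics/t16.png',a)
```

```text
52.5 [302.28631539 148.28124994 288.25979196] [ 0.72892189  0.71665506 -0.55548277]
tray z (array([62., 98.]), np.int32(214), array([931.9, 616. ,  20. ]))
tray z (array([120.,  98.]), np.int32(223), array([930.3, 480.7,  20. ]))
tray z (array([171., 234.]), np.int32(145), array([604.6, 355.1,  20. ]))
tray z (array([171., 268.]), np.int32(144), array([529.2, 353.4,  20. ]))
tray z (array([171., 303.]), np.int32(157), array([451.8, 351. ,  20. ]))
tray z (array([524., 338.]), np.int32(170), array([ 357.7, -413. ,   20. ]))
tray z (array([388., 352.]), np.int32(170), array([ 334.8, -119.1,   20. ]))
```

View pics/t16.png

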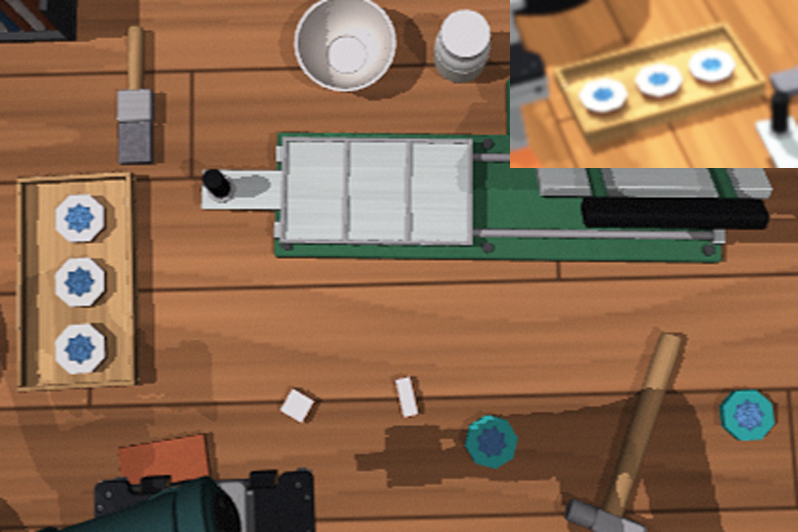

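All three coasters lie flat in the tray, the bed is out, and the bystanders look undisturbed. I hand the job in.

```bash
python3 -c "
from cell import r
print(r.job_done())"
```

```text
the job is handed in; nothing more can be done
None
```

The job is done and handed in at about 52.5 s on the robot's clock; the interface gave no verdict. All three coasters were laid one to a bay and the bed was slid in 280.6 mm to its stop. The platen was held level for at least 4 s. Then it was let rise, the bed was pulled back out to its stop, and the coasters were moved to the tray.

- **Last picture:** the coasters lie flat and side by side in the tray at about (605,355), (529,353) and (452,351). The bed is empty and fully out, and the platen is up. The brush, hammer, bowl, jar, offcuts, blank tile (partly behind the arm in that picture) and turquoise look-alikes look undisturbed by eye; I did not measure them against the start. The gripper was clear of everything.
- **Pressing force:** it reached about 22 N on first contact, above the 15 N you call plenty, then settled at 14.5 N for the hold.
- **Disagreements:** my first bar position was wrong because the platen was still rising in the opening pictures, so I measured it again before pressing. The two cameras differed by up to about 8 mm on the bed's position. I used the top view, and the coasters then sat centred in their bays.
- **Not seen:** I saw no knocked coaster. The second coaster touched the bed about 1–2 mm earlier than the first, which may have been the grip slackening; it still lay flat.

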